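# Unlock the keeper bar on the press-side clamping fixture

### The job

Open the keeper bar that lies across the hinge leaf on the fixture beside the press. First turn the turn-catch behind the bolt a full quarter turn out of the way (it gives only one way: feel which), then draw the bolt fully back, then swing the bar open over its spring stud until it is fully home against its end stop, and let go. Leave catch and bolt open, the leaf lying in its nest, and the padlock body, shackle and two hinge knuckles where they are.

Things in the scene. Friction and masses are not known exactly. Their poses are not given: they have to be found in the camera images.
- fixture: dark steel plate 200 x 350 x 12 mm fixed to the bench. Origin at bench height; plate spans x -60..140, y -200..150 mm. x points roughly away from the robot, y to its left (yaw within 0.2 rad), z up. On its line x = 0, from -y to +y: turn-catch, bolt, keeper bar, all at most 38 mm above the bench except three upright grips that reach 78 mm.
- catch_pivot (a point): the turn-catch's upright axis, 24 mm above the bench, at (0, -159) mm in the fixture frame. Its flat steel lever (14 mm wide, round hub of 19 mm radius) reaches 40 mm from here towards the fixture's +y, its nose end 4 mm behind the bolt's tail, so the bolt cannot be drawn.
- catch_pin (a point): middle of the thin upright round finger pin on the turn-catch's nose: 12 mm diameter, 42 mm tall (36 to 78 mm above the bench), 30 mm from the pivot. This point is 57 mm above the bench. Turning takes about 2.7 N sideways here.
- catch (a joint): angle of the turn-catch, rad: about 0 as found, positive counter-clockwise from above, limits +-1.57. A stop hidden in its housing lets it turn one way only, not known beforehand: the wrong way it comes up hard after about 0.28 rad; the right way it turns freely to 1.57. It stays where left. From about 1.1 rad either way the bolt can be drawn fully.
- bolt_handle (a point): middle of the sliding bolt's flat upright handle: 22 mm along the fixture's x, 10 mm along its y, 42 mm tall (36 to 78 mm above the bench); this point is 57 mm above the bench and moves with the bolt. The shut bolt's nose lies 15 mm deep in the fork at the bar's free end and locks the bar.
- bolt (a joint): how far the bolt is drawn, m: 0 to 0.003 as found, 0.021 at its end stop; drawing moves it along the fixture's -y, towards the turn-catch. Friction 2.5 N, it stays where left. The bar is free from about 0.016.
- keeper_hinge (a point): the upright hinge axis of the keeper bar, 24 mm above the bench, at (0, 120) mm in the fixture frame.
- keeper_knob (a point): middle of the thick upright round knob on the keeper bar: 18 mm diameter, 42 mm tall (36 to 78 mm above the bench), 98 mm from the hinge axis; this point is 57 mm above the bench. The bar is a steel bar 12 mm thick and 150 mm long that lies along the fixture's -y from its hinge when shut.
- keeper (a joint): angle of the keeper bar, rad: 0 shut, grows as it opens counter-clockwise from above, its free end swinging to the fixture's +x; 1.52 at the end stop. From about 1.2 rad it rides over a domed spring stud (some 6 N at the knob); beyond about 1.44 rad it drops off behind the stud and is held open against the end stop.
- leaf: unfinished steel hinge leaf, flat plate 60 x 50 x 3 mm with three holes and two knuckle tabs on one edge, loose in its nest of six short pins on the fixture, under the bar; origin under its middle.
- padlock: dull bronze padlock body, block 46 x 24 x 42 mm, loose on the bench near the fixture; origin under its middle.
- knuckle_a: aluminium hinge knuckle, tube 20 mm diameter, 35 mm tall, standing loose on the bench; origin under its middle.
- knuckle_b: a second aluminium hinge knuckle, the same.
- shackle: hardened steel padlock shackle, a U of 10 mm bar, 38 x 64 mm, lying loose on the bench; origin under its middle.
Mind the look-alikes: they are no part of the job. What is shaped like the leaf but black is not meant.

How it is judged:
By the outcome, as a careful person would: the job done as asked, in the order asked, and still so for the second after the job is handed in, with the robot touching nothing.
It also fails if it takes over 51 s, if anything falls off the work surface, if the arm or the gripper's body presses on something with over 40 N, if the wrist force passes 120 N, or if a joint passes its speed limit or range.

### The arm

A 6-joint arm with a two-finger parallel gripper is mounted at the origin on the work surface. World frame = base frame: x ahead of the robot, y to its left, z up, the work surface at z = 0. Lengths are in mm, angles in rad, forces in N, time in s.
With the tool pointing down it reaches from about 275 to 1000 mm from the base axis. Payload 8.4 kg.
Tool frame: the origin (TCP) lies between the finger pads; the fingertips stand r.finger_overhang ahead of it and the grasp point (between the pads) is the TCP (r.finger_overhang is the distance from the TCP to the fingertips, in mm); z points along the fingers, y is the line along which they close (so a half turn about z gives the same grasp; the last joint's range is limited). The gripper opens to 85 mm and grips with 20 to 120 N. Pads are 22 mm wide; open, the fingers measure 114 mm over their backs; the gripper's body (76 mm by 85 mm) begins 54 mm behind the grasp point. The pads swing forward as they close: fully open they stand 13 mm farther back than shut.
Start: joints at [-1.327, 0.353, 1.633, -0, 1.155, -0.002], TCP at [152.081, -606.217, 250.281] pointing down, gripper open.
Joint ranges: [-2.63, 2.63], [-0.92, 2.1], [0.06, 2.66], [-1.3, 4.44], [0, 2.69], [-3.02, 3.02]. Speed limits (rad/s): [2.22, 2.22, 2.79, 3.14, 3.14, 3.14].

### API

Orientations are given as [roll, pitch, yaw] about the fixed x, y, z axes, in that order (R = Rz(yaw) Ry(pitch) Rx(roll)).
In Python, from rig import r, cams, sign_off gives the robot as it stands.
- The arm moves only by the shell command python3 -m crank 'ROWS' [FORCE]. ROWS is JSON, a list of rows, each a list of 7 numbers: the shift along the tool's x, y, z in m, then the turn, a rotation vector about the tool's x, y, z in rad, then the closure, from 0 (fully open) to 1 (shut). In form: [[dx, dy, dz, ax, ay, az, gripper], ...]. A call has 1 to 5 rows; each row is the pose to reach, as a shift and turn from the pose commanded when the call began, along the tool's axes at that moment; what a row does not reach only later rows make up. A row lasts 1/10 s, in which the tool goes at most 50 mm and 8.59 degrees, less where a joint would pass 70% of its speed; a pose out of reach is approached as far as the arm can. A call with a gripper value outside its range is refused whole. The fingers move at their own pace and stop on an object; FORCE is the grip in N (left out, the last holds). Time passes only in rows, so rows that repeat a pose let the fingers close. It gives the time, the measured TCP pose, the force, the opening and the grip force at its end, in the units of the state.
- r.sense(): the state, without advancing time (a new reading comes with each control period).
- cams.grab_frame(name): name is "side" or "top"; returns a dict with "image" (480x640x3 uint8, red, green, blue), "fx", "fy", "cx", "cy" (pixels), "position" and "orientation" of the camera in the world. Camera axes: x right, y down, z forward; pixel columns grow to the right and rows downward; lengths in mm; the calibration is good to about 2 mm. A picture is of the moment at which its call begins. There is no depth.
- sign_off(): hands the job in; it is judged then, once.
The state is a dict: "clock": time; "qpos": joint angles; "qvel": joint speeds; "joint_efforts": joint torques, N m; "eef_pos": TCP position; "tcp_rot": TCP orientation; "contact_force": force on the tool from outside, world axes, zero at the start; "wrist_torque": the same for the moment, N m; "opening": opening from 0.0 (shut) to 1.0 (fully open); "grasp_force": force on a finger pad.
Only numpy, scipy, OpenCV 4.12 (cv2) and the standard library are available. Lean on these libraries where they do the work, as an engineer would, in place of code of your own. Each camera call takes 0.05 s, during which the arm holds its last target. There are 200 camera calls.

## Working session

There is one attempt and no reset: what is moved stays moved. The work goes in short steps, Python scripts to look and compute and a shell command to move; the robot and the scene stay as the last step left them, time stands still between calls to the robot, and variables do not carry over. Pictures are saved under pics/ and viewed, at most 10 in all, crops included, and the job is handed in when it is done.

```bash
ls; mkdir -p pics; python3 - <<'E'
from rig import r,cams
import cv2
print(r.sense(), r.finger_overhang)
for n in("top","side"):
    f=cams.grab_frame(n); cv2.imwrite(f"pics/{n}0.png",f["image"][:,:,::-1]); print({k:v for k,v in f.items() if k!="image"})
E
```

```text
pics
{'clock': 0.0, 'qpos': array([-1.32741627e+00,  3.53672161e-01,  1.63415315e+00,  1.28901607e-05,
        1.15521444e+00, -2.40643534e-03]), 'qvel': array([-0.00072146, -0.00154945,  0.00118061,  0.00124535, -0.00051416,
       -0.00020066]), 'joint_efforts': array([-1.45315375e-03, -6.05251694e+01, -3.42064404e+01, -1.38254691e-04,
        9.36479919e-03, -4.78537061e-06]), 'eef_pos': array([ 151.96192101, -605.76370803,  249.53853852]), 'tcp_rot': array([-3.14014559e+00, -1.52677378e-05,  2.45781273e-01]), 'contact_force': array([ 0.33320964, -0.59692941, -0.45855364]), 'wrist_torque': array([ 0.00401164, -0.02863599,  0.03186986]), 'grasp_force': 0.0, 'opening': 1.0039820806880986} 19.0
{'fx': 534.566610331392, 'fy': 534.566610331392, 'cx': 318.44771756142575, 'cy': 242.32457332776005, 'position': array([428.66496938, -16.5456582 , 883.68690486]), 'orientation': array([-2.96717463,  0.02002371, -1.5525701 ])}
{'fx': 461.7405630570151, 'fy': 461.7405630570151, 'cx': 331.1143980377371, 'cy': 240.7910933567265, 'position': array([ 321.34071251, -707.69552824,  480.18305372]), 'orientation': array([-2.05780911, -0.01594832, -0.30296732])}
```

View pics/top0.png

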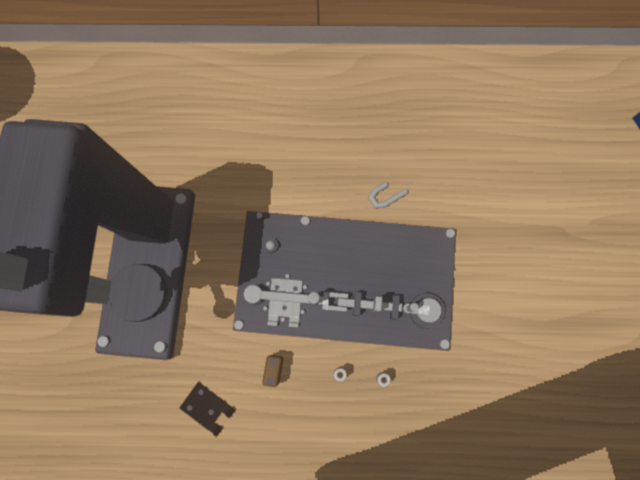

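View pics/side0.png

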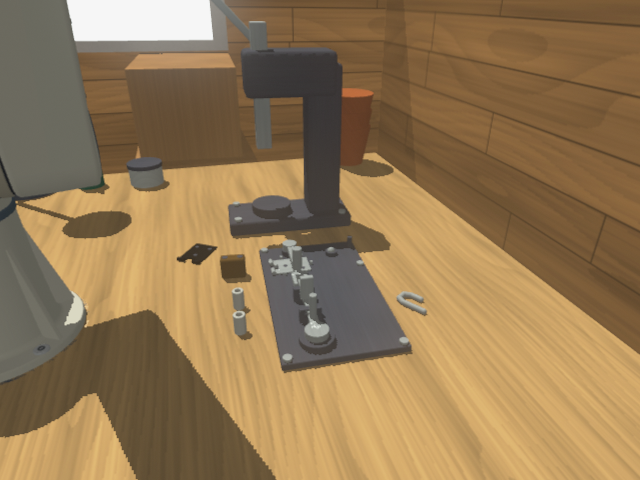

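The top view shows the fixture plate with corners at about (248,212), (456,229), (448,349) and (236,332). The hinge is near (252,294), the catch hub near (429,310), and the press column is to the left, on the +y side. Next I'll compute the fixture pose and zoom in.

```bash
cat >h.py <<'E'
import numpy as np,cv2
from scipy.spatial.transform import Rotation as R
from rig import r,cams
def ray(f,u,v,z):
    d=R.from_euler('xyz',f["orientation"]).as_matrix()@[(u-f["cx"])/f["fx"],(v-f["cy"])/f["fy"],1]
    return f["position"]+d*(z-f["position"][2])/d[2]
def proj(f,p):
    c=R.from_euler('xyz',f["orientation"]).as_matrix().T@(np.array(p)-f["position"])
    return np.array([c[0]/c[2]*f["fx"]+f["cx"],c[1]/c[2]*f["fy"]+f["cy"]])
E
python3 - <<'E'
from h import *
f=cams.grab_frame("top"); im=f["image"]; s=cams.grab_frame("side")
g=im.astype(int); m=((g[:,:,0]-g[:,:,2]<25)&(g.max(2)<100)).astype(np.uint8)
m=cv2.morphologyEx(m[190:360,225:470],cv2.MORPH_CLOSE,np.ones((25,25)))
m=cv2.morphologyEx(m,cv2.MORPH_OPEN,np.ones((9,9)))
cs=max(cv2.findContours(m,0,2)[0],key=cv2.contourArea)
q=cv2.boxPoints(cv2.minAreaRect(cs))+[225,190]; print(q)
W=np.array([ray(f,*p,12) for p in q]); print(W.round(1)); 
print([np.linalg.norm(W[i]-W[i-1]).round(1) for i in range(4)])
c=im[260:345,235:460]; c=cv2.resize(c,None,fx=3.4,fy=3.4,interpolation=cv2.INTER_CUBIC)
d=s["image"][235:360,250:420]; d=cv2.resize(d,None,fx=3,fy=2.4,interpolation=cv2.INTER_CUBIC)
o=np.zeros((600,800,3),np.uint8); o[:c.shape[0],:c.shape[1]]=c; o[295:295+d.shape[0],:d.shape[1]]=d
cv2.imwrite("pics/z1.png",np.clip(o[:,:,::-1].astype(int)*1.4,0,255).astype(np.uint8))
E
```

```text
[[221.08229065 339.78895569]
 [233.37561035 208.66022301]
 [461.09291077 230.00872803]
 [448.79959106 361.13746643]]
[[ 420.3  157.6   12. ]
 [ 637.3  147.7   12. ]
 [ 606.1 -231.8   12. ]
 [ 393.7 -206.6   12. ]]
[np.float64(365.1), np.float64(217.2), np.float64(380.8), np.float64(213.9)]
```

View pics/z1.png

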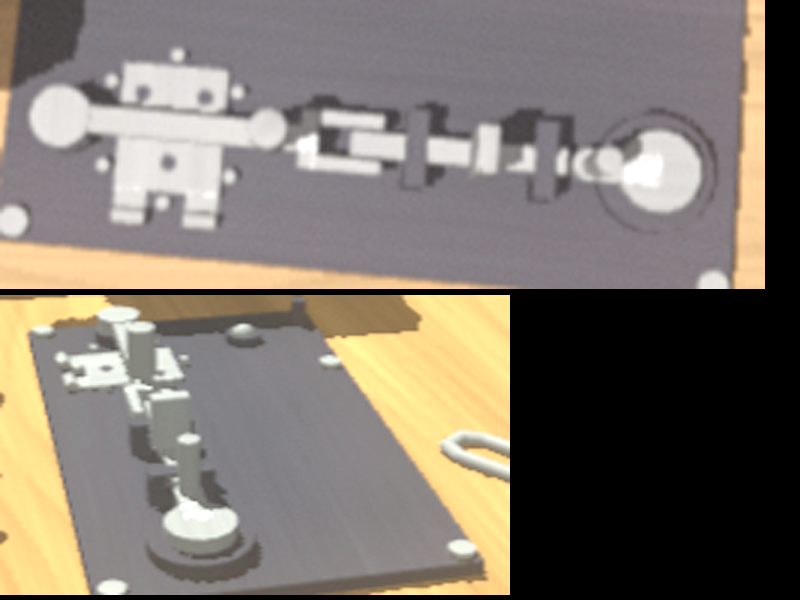

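The zoom shows these parts in crop pixels: hinge hub (60,115), knob top (268,130), bolt handle top (487,148), catch pin top (605,160) and catch hub (660,170). The crop is scaled 3.4 from origin (235,260).

```bash
python3 - <<'E'
from h import *
f=cams.grab_frame("top")
P={'hinge':(60,115,38,0,120),'knob':(268,130,78,0,22),'pin':(605,160,78,0,-129),'hub':(660,170,36,0,-159),'handle':(487,148,78,None,None)}
A=[];B=[]
for n,(u,v,z,x,y) in P.items():
    w=ray(f,235+u/3.4,260+v/3.4,z); print(n,w.round(1))
    if x is not None:A.append([x,y]);B.append(w[:2])
    else: hw=w[:2]
A=np.array(A,float);B=np.array(B);a=A.mean(0);b=B.mean(0)
c=((A-a)[:,0]+1j*(A-a)[:,1]);d=((B-b)[:,0]+1j*(B-b)[:,1]);yaw=np.angle((c.conj()*d).sum())
M=np.array([[np.cos(yaw),-np.sin(yaw)],[np.sin(yaw),np.cos(yaw)]]);t=b-M@a
print(yaw,t,(B-(A@M.T+t)).round(1)); print('handle fix',M.T@(hw-t))
np.savez('fix',yaw=yaw,t=t)
for p in[(0,-129),(30,-159),(-30,-159),(98,120)]: print(p,(M@p+t).round(1))
# corner check
for x,y in[(-60,-200),(140,-200),(140,150),(-60,150)]: print(proj(f,[*(M@[x,y]+t),12]).round(0))
E
```

```text
hinge [493.  105.8  38. ]
knob [484.9   7.6  78. ]
pin [ 474.3 -140.8   78. ]
hub [ 472.5 -172.5   36. ]
handle [478.6 -89.   78. ]
-0.07374036656762648 [483.86686054 -13.55488748] [[ 0.3 -0.3]
 [-0.6 -0.8]
 [-0.1  1.5]
 [ 0.3 -0.3]]
handle fix [  0.34324858 -75.66310844]
(0, -129) [ 474.4 -142.2]
(30, -159) [ 502.1 -174.3]
(-30, -159) [ 442.2 -169.9]
(98, 120) [590.4  98.9]
[450. 351.]
[456. 228.]
[246. 210.]
[232. 331.]
```

```bash
cat >>h.py <<'E'
K=np.load('fix.npz'); yf=float(K['yaw']); t=K['t']
M=np.array([[np.cos(yf),-np.sin(yf)],[np.sin(yf),np.cos(yf)]])
def to(fx,fy,z,yaw_f):
    "delta in tool axes to fixture point; yaw_f = tool yaw in fixture"
    s=r.sense(); T=R.from_euler('xyz',s["tcp_rot"]); w=np.append(M@[fx,fy]+t,z)
    G=R.from_euler('xyz',[np.pi,0,yaw_f+yf])
    return (T.inv().apply(w-s["eef_pos"])/1000).round(4),(T.inv()*G).as_rotvec().round(4)
def st():
    s=r.sense(); p=M.T@(s["eef_pos"][:2]-t)
    print('t',round(s["clock"],2),'fix',p.round(1),'z',s["eef_pos"][2].round(1),'yawf',round(s["tcp_rot"][2]-yf,3),'F',(R.from_euler('z',-yf).apply(s["contact_force"])).round(1),'op',round(s["opening"]*85,1),'g',s["grasp_force"],'q',s["qpos"].round(2))
E
python3 -c "
from h import *
st();print(to(0,-128,120,np.pi/2))"; python3 -m crank --help | head -5
```

```text
t 0.25 fix [-287.3 -615.3] z 250.0 yawf 0.32 F [0.4 0.2 0.5] op 85.2 g 0.0 q [-1.33  0.35  1.63 -0.    1.16 -0.  ]
(array([ 0.4258, -0.3723,  0.1302]), array([-6.0000e-04, -4.0000e-04, -1.2512e+00]))invalid input: not JSON, or not a number
```

```bash
R1='x'; python3 -m crank '[[0.21,-0.186,0.06,0,0,-0.62,0.4],[0.21,-0.186,0.06,0,0,-0.62,0.4],[0.21,-0.186,0.06,0,0,-0.62,0.4],[0.21,-0.186,0.06,0,0,-0.62,0.4],[0.21,-0.186,0.06,0,0,-0.62,0.4]]' 25
python3 -c "
from h import *
st();print(to(0,-128,120,np.pi/2))"
```

```text
clock: 0.75
eef_pos: [290.8, -402.8, 197.7]
tcp_rot: [3.141, 0.0, 0.871]
contact_force: [0.4, 0.2, -0.4]
opening: 0.598
grasp_force: 0.0
t 0.75 fix [-163.8 -402.4] z 197.7 yawf 0.944 F [ 0.4  0.3 -0.4] op 50.8 g 0.0 q [-0.95  0.22  1.95  0.    0.97 -0.25]
(array([ 0.3184, -0.0282,  0.0777]), array([ 4.000e-04,  1.000e-04, -6.264e-01]))
```

```bash
python3 -m crank '[[0.318,-0.028,0.04,0,0,-0.626,0.45],[0.318,-0.028,0.04,0,0,-0.626,0.45],[0.318,-0.028,0.04,0,0,-0.626,0.45],[0.318,-0.028,0.04,0,0,-0.626,0.45],[0.318,-0.028,0.04,0,0,-0.626,0.45]]' >/dev/null
python3 -c "
from h import *
st();print(to(0,-128,120,np.pi/2))"
```

```text
t 1.25 fix [ -35.3 -190. ] z 166.9 yawf 1.571 F [ 1.4 -0.6 -0.8] op 46.6 g 0.0 q [-0.44  0.23  2.02 -0.    0.89 -0.36]
(array([0.062 , 0.0353, 0.0469]), array([0.0006, 0.0003, 0.0001]))
```

```bash
python3 -m crank '[[0.062,0.035,0.03,0,0,0,0.55],[0.062,0.035,0.03,0,0,0,0.55],[0.062,0.035,0.045,0,0,0,0.55],[0.062,0.035,0.045,0,0,0,0.55]]' >/dev/null
python3 - <<'E'
from h import *
st();print(to(0,-128,62,np.pi/2))
s=cams.grab_frame("side")["image"][200:360,220:430]; u=cams.grab_frame("top")["image"][240:340,230:460]
s=cv2.resize(s,(525,400)); u=cv2.resize(u,(460,200))
o=np.zeros((600,530,3),np.uint8);o[:400,:525]=s;o[400:,:460]=u
cv2.imwrite("pics/a.png",cv2.convertScaleAbs(o[:,:,::-1],alpha=1.4))
E
```

```text
t 1.65 fix [  -1.7 -128.8] z 120.4 yawf 1.568 F [ 0.   0.3 -1. ] op 38.2 g 0.0 q [-0.29  0.33  2.02 -0.    0.8  -0.22]
(array([0.0008, 0.0019, 0.0584]), array([-0.0031, -0.0007, -0.0033]))
```

View pics/a.png

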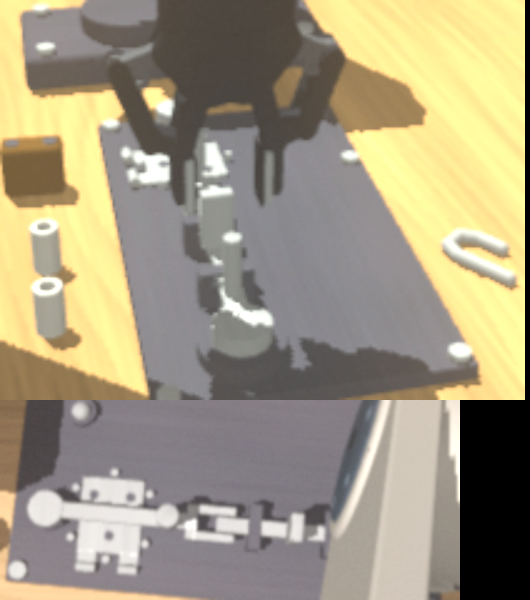

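The side view shows the fingers, about (190,190) and (265,190), straddling the pin line with the pin top at (232,238). That fits a TCP above the pin, so I'll descend and close.

```bash
python3 -m crank '[[0.001,0.002,0.03,0,0,0,0.55],[0.001,0.002,0.058,0,0,0,0.55],[0.001,0.002,0.058,0,0,0,0.55],[0.001,0.002,0.058,0,0,0,1],[0.001,0.002,0.058,0,0,0,1]]' 20 >/dev/null
python3 -m crank '[[0,0,0,0,0,0,1],[0,0,0,0,0,0,1]]'>/dev/null; python3 -c "
from h import *
st()"
```

```text
t 2.45 fix [   2.  -129.4] z 65.2 yawf 1.566 F [-2.6 -1.7  8.4] op 11.0 g 21.212907135486603 q [-0.29  0.42  2.04 -0.    0.67 -0.21]
```

```bash
python3 -m crank '[[0,-0.004,-0.001,0,0,0,1],[-0.001,-0.008,-0.001,0,0,0,1],[-0.003,-0.013,-0.001,0,0,0,1],[-0.003,-0.013,-0.001,0,0,0,1]]'; python3 -c "
from h import *
st()"
```

```text
clock: 2.85
eef_pos: [465.7, -144.2, 66.0]
tcp_rot: [3.134, -0.0, 1.491]
contact_force: [11.0, 6.1, -6.4]
opening: 0.13
grasp_force: 20.1
t 2.85 fix [  -8.5 -131.7] z 66.0 yawf 1.564 F [10.5  6.9 -6.4] op 11.0 g 20.148371011018753 q [-0.3   0.41  2.07  0.    0.66 -0.23]
```

```bash
python3 -m crank '[[0.002,0.008,0,0,0,0,1],[0.003,0.014,0,0,0,0,1],[0.002,0.02,0,0,0,0,1],[0.001,0.023,0,0,0,0,1],[0.001,0.023,0,0,0,0,1]]'; python3 -c "
from h import *
st()"
```

```text
clock: 3.35
eef_pos: [484.4, -144.6, 65.1]
tcp_rot: [-3.139, -0.001, 1.492]
contact_force: [-4.0, 2.2, 5.0]
opening: 0.133
grasp_force: 21.6
t 3.35 fix [  10.2 -130.6] z 65.1 yawf 1.565 F [-4.1  1.9  5. ] op 11.3 g 21.583679616451263 q [-0.29  0.44  2.02  0.    0.69 -0.21]
```

```bash
python3 -m crank '[[-0.0035,0.0065,0,0,0,0,1],[-0.0085,0.012,0,0,0,0,1],[-0.0145,0.0165,0,0,0,0,1],[-0.0215,0.019,0,0,0,0,1],[-0.0285,0.0195,0,0,0,0,1]]' 40; python3 -m crank '[[-0.003,0,0,0,0,0,1],[-0.003,0,0,0,0,0,1]]' >/dev/null; python3 -c "
from h import *
st()"
```

```text
clock: 3.85
eef_pos: [503.0, -174.8, 65.3]
tcp_rot: [3.141, -0.001, 1.491]
contact_force: [2.1, 9.6, 2.5]
opening: 0.123
grasp_force: 39.3
t 4.05 fix [  31.5 -163.4] z 65.3 yawf 1.566 F [ 3.1 -1.2  0.2] op 10.7 g 39.18187916278839 q [-0.34  0.47  1.96 -0.    0.71 -0.26]
```

```bash
python3 -m crank '[[0,0,0,0,0,0,0.5],[0,0,0,0,0,0,0.5],[0,0,-0.03,0,0,0,0.5],[0,0,-0.07,0,0,0,0.5],[0,0,-0.07,0,0,0,0.5]]' >/dev/null; python3 - <<'E'
from h import *
st();print(to(0,-76,125,np.pi/2))
f=cams.grab_frame("side");s=f["image"][200:360,220:430]
for a in(-1.57,-1.2,0): print(a,(proj(f,[*(M@[-30*np.sin(a),-159+30*np.cos(a)]+t),78])-[220,200])*3)
cv2.imwrite("pics/b.png",cv2.convertScaleAbs(cv2.resize(s,(630,480))[:,:,::-1],alpha=1.4))
E
```

```text
t 4.55 fix [  33.1 -163.3] z 139.1 yawf 1.566 F [-0.  -0.1  1. ] op 42.5 g 0.0 q [-0.34  0.35  1.93 -0.    0.86 -0.26]
(array([ 0.0872, -0.0337,  0.0138]), array([ 0.0066,  0.002 , -0.0051]))
-1.57 [347.37524836 308.35230178]
-1.2 [338.32375189 296.42258212]
0 [276.24481426 281.64799816]
```

View pics/b.png

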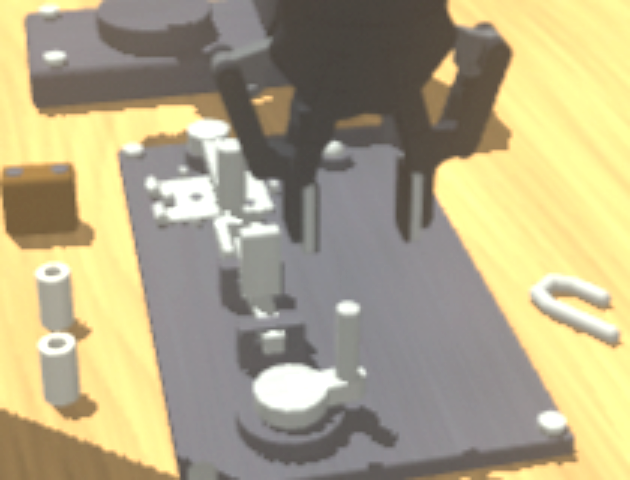

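The pin top is at (347,305), matching the prediction for −1.57 at (347,308), so the catch is fully turned. Next is the bolt handle.

```bash
python3 -m crank '[[0.045,-0.018,0,0,0,0,0.4],[0.087,-0.034,0,0,0,-0.005,0.4],[0.087,-0.034,0.02,0,0,-0.005,0.4],[0.087,-0.034,0.02,0,0,-0.005,0.4]]' 40 >/dev/null; python3 -c "
from h import *
st();print(to(0,-76,63,np.pi/2))"
```

```text
t 5.0 fix [ -5.4 -74.3] z 112.7 yawf 1.573 F [-0.1  0.2 -0. ] op 51.0 g 0.0 q [-0.19  0.32  2.05 -0.    0.77 -0.11]
(array([-0.0017,  0.0056,  0.0496]), array([-0.0046, -0.0004,  0.0019]))
```

```bash
python3 -m crank '[[-0.001,0.005,0,0,0,0,0.4],[-0.001,0.005,0,0,0,0,0.4]]' >/dev/null; python3 -c "
from h import *
st();print(to(0,-76,63,np.pi/2))"
```

```text
t 5.2 fix [  3.3 -77.2] z 115.2 yawf 1.57 F [-0.1  0.2 -0.1] op 51.0 g 0.0 q [-0.19  0.33  2.03 -0.    0.78 -0.11]
(array([ 0.0012, -0.0034,  0.0522]), array([ 0.001 ,  0.0002, -0.001 ]))
```

```bash
python3 -m crank '[[0.001,-0.002,0.025,0,0,0,0.4],[0.001,-0.002,0.051,0,0,0,0.4],[0.001,-0.002,0.051,0,0,0,0.4],[0.001,-0.002,0.051,0,0,0,1],[0.001,-0.002,0.051,0,0,0,1]]' 40 >/dev/null; python3 -m crank '[[0,0,0,0,0,0,1],[0,0,0,0,0,0,1]]' >/dev/null; python3 -c "
from h import *
st()"
```

```text
t 5.9 fix [  1.7 -75.9] z 65.2 yawf 1.571 F [ 2.9 -2.7  5. ] op 21.3 g 42.009758949279785 q [-0.19  0.41  2.06 -0.    0.66 -0.11]
```

Gripped at 21.3 mm, which fits the 22 mm handle. Next I'll draw it along −y.

```bash
python3 -m crank '[[-0.006,0,0,0,0,0,1],[-0.012,0,0,0,0,0,1],[-0.018,0,0,0,0,0,1],[-0.023,0,0,0,0,0,1],[-0.025,0,0,0,0,0,1]]' >/dev/null; python3 -m crank '[[0,0,0,0,0,0,1],[0,0,0,0,0,0,1]]' >/dev/null; python3 -c "
from h import *
st()"
```

```text
t 6.6 fix [  1.6 -96.9] z 64.9 yawf 1.568 F [ 6.7 33.3  8.1] op 21.5 g 42.474945187568665 q [-0.23  0.42  2.06  0.01  0.66 -0.16]
```

```bash
python3 -m crank '[[0.002,0,0,0,0,0,0.4],[0.002,0,0,0,0,0,0.4],[0.002,0,-0.03,0,0,0,0.4],[0.002,0,-0.055,0,0,0,0.4],[0.002,0,-0.055,0,0,0,0.4]]' >/dev/null; python3 - <<'E'
from h import *
st();print(to(0,22,115,np.pi/2))
f=cams.grab_frame("side");s=f["image"][200:360,220:430]
cv2.imwrite("pics/c.png",cv2.convertScaleAbs(cv2.resize(s,(630,480))[:,:,::-1],alpha=1.4))
for y in(-75.7,-96.7):print((proj(f,[*(M@[0,y]+t),78])-[220,200])*3)
E
```

```text
t 7.1 fix [  1.4 -99.1] z 121.5 yawf 1.57 F [ 0.6 -0.2 -0.1] op 50.9 g 0.0 q [-0.23  0.32  2.03 -0.    0.79 -0.16]
(array([ 0.1211, -0.0015,  0.0064]), array([ 0.0039,  0.0009, -0.0005]))
[257.3927998  226.82832726]
[264.53933318 247.60969302]
```

View pics/c.png

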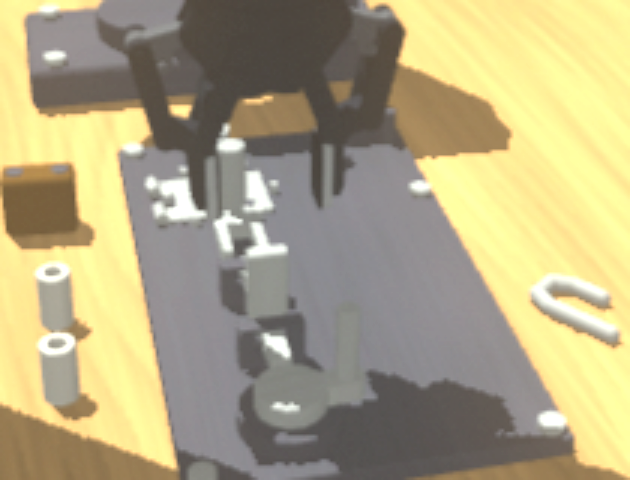

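The handle top is now at (265,248), matching the prediction for a fully drawn bolt. The catch is unchanged with its pin at (347,307). Next is the knob.

```bash
python3 -m crank '[[0.04,0,0,0,0,0,0.4],[0.08,-0.001,0,0,0,0,0.4],[0.121,-0.001,0,0,0,0,0.4],[0.121,-0.001,0,0,0,0,0.4],[0.121,-0.001,0,0,0,0,0.4]]' 40 >/dev/null; python3 -c "
from h import *
st();print(to(0,22,63,np.pi/2))"
```

```text
t 7.65 fix [-1.8 22.9] z 118.0 yawf 1.573 F [ 0.2 -0.2 -0.9] op 51.4 g 0.0 q [ 0.02  0.32  2.04 -0.    0.78  0.09]
(array([-0.0009,  0.0019,  0.055 ]), array([-0.0018,  0.0005,  0.002 ]))
```

```bash
python3 -m crank '[[-0.001,0.001,0.025,0,0,0,0.4],[-0.001,0.001,0.054,0,0,0,0.4],[-0.001,0.001,0.054,0,0,0,0.4],[-0.001,0.001,0.054,0,0,0,1],[-0.001,0.001,0.054,0,0,0,1]]' 50 >/dev/null; python3 -m crank '[[0,0,0,0,0,0,1],[0,0,0,0,0,0,1]]' >/dev/null; python3 -c "
from h import *
st()"
```

```text
t 8.35 fix [ 1.8 21.1] z 66.2 yawf 1.571 F [ 4.8 -4.3 -3. ] op 16.5 g 49.4081711769104 q [ 0.01  0.41  2.07 -0.    0.66  0.09]
```

```bash
cat >>h.py <<'E'
def bar():
    s=r.sense(); p=M.T@(s["eef_pos"][:2]-t)-[0,120]
    print('bar angle',round(np.arctan2(p[0],-p[1]),3),'radius',np.hypot(*p).round(1),'toolturn',round((s["tcp_rot"][2]-yf-np.pi/2+np.pi)%(2*np.pi)-np.pi,3)); st()
E
python3 -m crank '[[0.0003,0.0078,0,0,0,-0.08,1],[0.0013,0.0156,0,0,0,-0.16,1],[0.0028,0.0233,0,0,0,-0.24,1],[0.005,0.0308,0,0,0,-0.32,1],[0.0077,0.0382,0,0,0,-0.4,1]]' >/dev/null; python3 -c "
from h import *
bar()"
```

```text
bar angle 0.41 radius 99.7 toolturn 0.403
t 8.85 fix [39.7 28.6] z 66.2 yawf 1.974 F [ 3.  -3.7 -2. ] op 16.1 g 49.41044569015503 q [ 0.02  0.45  1.98 -0.    0.7  -0.31]
```

Going well, so I'll repeat the move twice.

```bash
python3 -m crank '[[0.0005,0.0078,0,0,0,-0.08,1],[0.0015,0.0156,0,0,0,-0.16,1],[0.003,0.0233,0,0,0,-0.24,1],[0.005,0.0308,0,0,0,-0.32,1],[0.0077,0.0382,0,0,0,-0.4,1]]' >/dev/null; python3 -c "
from h import *
bar()";  python3 -m crank '[[0.0005,0.0078,0,0,0,-0.08,1],[0.0015,0.0156,0,0,0,-0.16,1],[0.003,0.0233,0,0,0,-0.24,1],[0.005,0.0308,0,0,0,-0.32,1],[0.0077,0.0382,0,0,0,-0.4,1]]' >/dev/null; python3 -c "
from h import *
bar()"
```

```text
bar angle 0.807 radius 100.2 toolturn 0.803
t 9.35 fix [72.4 50.7] z 66.2 yawf 2.374 F [ 3.5 -3.  -4. ] op 16.3 g 49.24038827419281 q [ 0.05  0.49  1.91 -0.    0.74 -0.67]
bar angle 1.203 radius 100.5 toolturn 1.203
t 9.85 fix [93.7 83.9] z 66.3 yawf 2.774 F [ 5.5 -2.1 -5.3] op 16.2 g 49.153897762298584 q [ 0.11  0.52  1.85 -0.    0.76 -1.02]
```

```bash
python3 -m crank '[[0.001,0.007,0,0,0,-0.07,1],[0.002,0.0137,0,0,0,-0.14,1],[0.003,0.0205,0,0,0,-0.21,1],[0.0048,0.0271,0,0,0,-0.28,1],[0.0065,0.033,0,0,0,-0.34,1]]' 60 >/dev/null; python3 -c "
from h import *
bar()";  python3 -m crank '[[0,0.002,0,0,0,0,1],[0,0.002,0,0,0,0,1]]' >/dev/null; python3 -c "
from h import *
bar()"
```

```text
bar angle 1.523 radius 100.2 toolturn 1.545
t 10.35 fix [100.1 115.3] z 66.2 yawf 3.115 F [  3.9 -43.    2.5] op 16.2 g 61.424771547317505 q [ 0.16  0.54  1.82 -0.01  0.78 -1.31]
bar angle 1.521 radius 100.1 toolturn 1.542
t 10.55 fix [100. 115.] z 66.3 yawf 3.113 F [ 10.8 -26.9  -2.7] op 16.2 g 60.02164542675018 q [ 0.16  0.54  1.82 -0.01  0.78 -1.3 ]
```

It's at the end stop (1.52). I'll release, rise and back away.

```bash
python3 -m crank '[[0,-0.002,0,0,0,0,0.6],[0,-0.002,0,0,0,0,0.6],[0,-0.002,0,0,0,0,0.6],[0,-0.002,-0.04,0,0,0,0.6],[0,-0.002,-0.08,0,0,0,0.6]]' >/dev/null; python3 -m crank '[[0,0,-0.05,0,0,0,0.6],[0,0,-0.1,0,0,0,0.6],[0.05,-0.04,-0.1,0,0,0,0.6],[0.09,-0.08,-0.1,0,0,0,0.6],[0.13,-0.12,-0.1,0,0,0,0.6]]' >/dev/null;  python3 -m crank '[[0,-0.05,0,0,0,0,0.6],[0,-0.1,0,0,0,0,0.6],[0,-0.15,0,0,0,0,0.6],[0,-0.2,0,0,0,0,0.6],[0,-0.2,0,0,0,0,0.6]]' >/dev/null; python3 - <<'E'
from h import *
st()
f=cams.grab_frame("side");s=f["image"][200:360,220:430]
g=cams.grab_frame("top");u=g["image"][170:400,170:480]
for a in(1.52,1.4):print((proj(f,[*(M@[98*np.sin(a),120-98*np.cos(a)]+t),78])-[220,200])*2.5, (proj(g,[*(M@[98*np.sin(a),120-98*np.cos(a)]+t),78])-[170,170])*1)
o=np.zeros((600,780,3),np.uint8); o[:240,:315]=cv2.resize(s,(315,240)); o[:460,160:780]=cv2.resize(u,(620,460))
o[:,:]=0; o[:300,:394]=cv2.resize(s,(394,300)); o[300:,:404]=cv2.resize(u,(404,300))
cv2.imwrite("pics/d.png",cv2.convertScaleAbs(o[:,:410,::-1],alpha=1.4))
E
```

```text
t 12.05 fix [ -22.7 -185. ] z 245.6 yawf 3.106 F [ 0.8 -0.3 -0. ] op 34.3 g 0.0 q [-0.42  0.14  1.92 -0.    1.07 -1.88]
[291.09738834  52.66419308] [89.1475371  58.93506301]
[292.9783844   58.95516031] [96.57655841 60.41246287]
```

View pics/d.png

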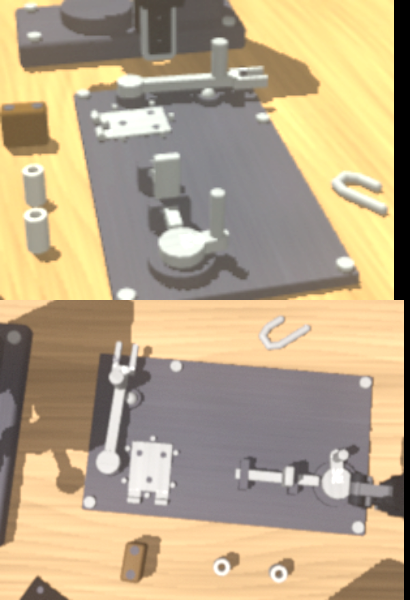

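```bash
python3 - <<'E'
from h import *
g=cams.grab_frame("top")
for a in(1.57,1.4,1.25): print(a,proj(g,[*(M@[30*np.sin(a),-159+30*np.cos(a)]+t),78]))
u=g["image"][265:330,390:470]
cv2.imwrite("pics/e.png",cv2.convertScaleAbs(cv2.resize(u,(640,520),interpolation=cv2.INTER_CUBIC)[:,:,::-1],alpha=1.3))
E
```

```text
1.57 [435.15033542 288.8147754 ]
1.4 [431.7425693  288.79981153]
1.25 [428.78819635 289.26386244]
```

View pics/e.png

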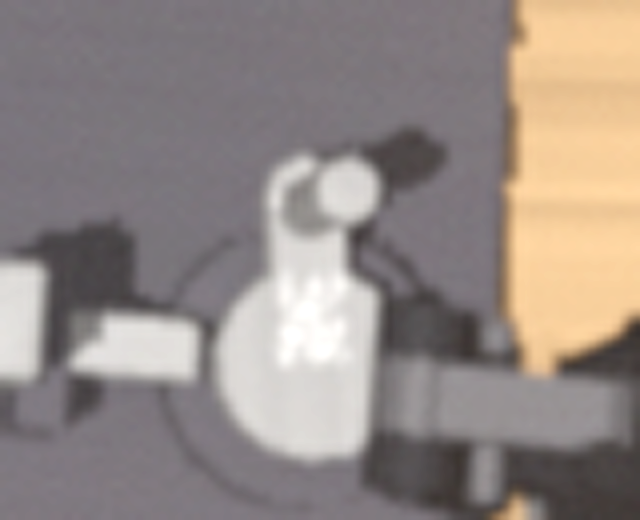

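The pin top is at crop (348,190), giving an angle of about 1.5, perhaps a touch short of 1.57. There's time to spare, so I'll nudge it gently to its limit with closed fingers.

```bash
python3 -c "
from h import *
st();print(to(31,-128,130,np.pi))"
```

```text
t 12.2 fix [ -22.8 -179.9] z 245.0 yawf 3.11 F [ 0.1 -0.1 -0.6] op 34.1 g 0.0 q [-0.41  0.14  1.93  0.    1.07 -1.87]
(array([-0.0521,  0.0535,  0.1151]), array([ 0.0007, -0.    , -0.0319]))
```

```bash
python3 -m crank '[[-0.026,0.027,0.03,0,0,-0.03,1],[-0.052,0.053,0.06,0,0,-0.03,1],[-0.052,0.053,0.09,0,0,-0.03,1],[-0.052,0.053,0.115,0,0,-0.03,1],[-0.052,0.053,0.115,0,0,-0.03,1]]' 40 >/dev/null; python3 -m crank '[[0,0,0,0,0,0,1],[0,0,0,0,0,0,1],[0,0,0,0,0,0,1]]' >/dev/null;python3 -c "
from h import *
st();print(to(31,-128,64,np.pi))"
```

```text
t 13.0 fix [  31.9 -128.9] z 131.5 yawf 3.141 F [ 0.1 -0.4 -0.6] op -0.1 g 0.0 q [-0.28  0.35  1.95  0.    0.84 -1.78]
(array([0.0011, 0.001 , 0.0675]), array([-0.0005,  0.0026, -0.0009]))
```

```bash
python3 -m crank '[[0.001,0.001,0.03,0,0,0,1],[0.001,0.001,0.05,0,0,0,1],[0.001,0.001,0.067,0,0,0,1],[0.001,0.001,0.067,0,0,0,1],[0.001,0.001,0.067,0,0,0,1]]' >/dev/null; python3 -m crank '[[0,-0.003,0,0,0,0,1],[0,-0.006,0,0,0,0,1],[0,-0.008,0,0,0,0,1],[0,-0.008,0,0,0,0,1]]' >/dev/null;python3 -c "
from h import *
st()"; python3 -m crank '[[0,-0.002,0,0,0,0,1],[0,-0.002,0,0,0,0,1]]' >/dev/null;python3 -c "
from h import *
st()"
```

```text
t 13.9 fix [  30.4 -136.3] z 63.5 yawf 3.14 F [-0.1  0.6  1. ] op -0.2 g 0.07853033719584346 q [-0.3   0.46  1.98  0.    0.7  -1.79]
t 14.1 fix [  30.3 -138. ] z 63.1 yawf 3.14 F [0.2 2.4 0.6] op 0.1 g 1.013367846608162 q [-0.3   0.46  1.98  0.    0.7  -1.79]
```

Contact. I'll push on until the force rises hard.

```bash
for i in 1 2; do python3 -m crank '[[0,-0.0015,0,0,0,0,1],[0,-0.0015,0,0,0,0,1]]' >/dev/null;python3 -c "
from h import *
st()"; done
```

```text
t 14.3 fix [  30.2 -139.5] z 62.9 yawf 3.141 F [1.8 3.  0.9] op -0.1 g 1.30630474537611 q [-0.3   0.46  1.98  0.    0.7  -1.8 ]
t 14.5 fix [  30.2 -140.3] z 63.0 yawf 3.14 F [2.9 8.2 2.1] op 0.0 g 4.169860929250717 q [-0.3   0.46  1.98  0.    0.7  -1.8 ]
```

It moved about 2 mm more and then came up hard, so the limit is reached. I'll back off, rise, look once and hand in.

```bash
python3 -m crank '[[0,0.006,0,0,0,0,1],[0,0.008,0,0,0,0,1],[0,0.008,-0.04,0,0,0,1],[0,0.008,-0.08,0,0,0,1],[0,0.008,-0.12,0,0,0,1]]' >/dev/null; python3 -m crank '[[-0.04,-0.03,-0.02,0,0,0,1],[-0.08,-0.06,-0.04,0,0,0,1],[-0.08,-0.06,-0.04,0,0,0,1],[-0.08,-0.06,-0.04,0,0,0,1]]' >/dev/null
python3 - <<'E'
from h import *
st()
s=cams.grab_frame("side")["image"][200:360,220:430]
cv2.imwrite("pics/f.png",cv2.convertScaleAbs(cv2.resize(s,(525,400))[:,:,::-1],alpha=1.4))
E
```

```text
t 15.4 fix [ 110.6 -194. ] z 223.0 yawf 3.14 F [-0.9  0.1  0.3] op 0.4 g 0.0 q [-0.36  0.37  1.67 -0.    1.1  -1.85]
```

View pics/f.png

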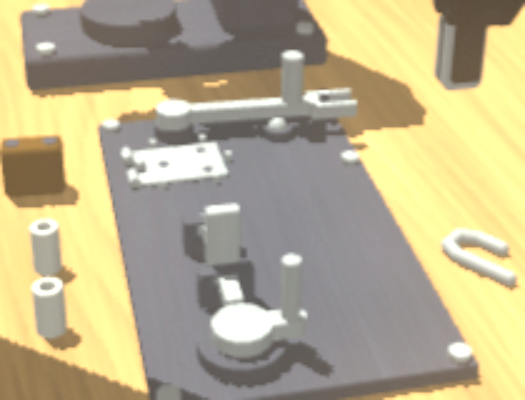

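The bar is open behind the stud with its knob at (292,58). The bolt is drawn with its handle at (222,210), the catch is turned with its pin at (290,260), and the leaf is in its nest at (180,162).

```bash
python3 -c "
from rig import sign_off
print(sign_off())"
```

```text
the job is handed in; nothing more can be done
None
```

I turned the catch clockwise to its limit, drew the bolt to its end stop and swung the bar over the stud to its end stop; I re-seated the catch about 2 mm at the end, and the last picture shows the leaf in its nest and the loose parts not visibly moved, handed in at about 15.5 s (no verdict returned).

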